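Lay the packed columns in their V cradle

ROBOT

A 6-joint arm with a two-finger parallel gripper is mounted at the origin on the work surface. World frame = base frame: x ahead of the robot, y to its left, z up, the work surface at z = 0. Lengths are in m, angles in rad, forces in N, time in s.
With the tool pointing down it reaches from about 0.225 to 0.875 m from the base axis. Payload 3.4 kg.
Tool frame: the origin (TCP) lies midway between the tips of the shut fingers; the grasp point (between the pads) lies 19 mm behind it (manip.grasp_offset is the distance from the TCP to the grasp point, in m); x points along the fingers, y is the direction in which the jaws open and shut, and the axes are right-handed (so a half turn about x gives the same grasp; the last joint's range is limited). The gripper opens to 85 mm and grips with 20 to 120 N. Pads are 22 mm wide; open, the fingers measure 114 mm over their backs; the gripper's body (76 mm by 85 mm) begins 54 mm behind the grasp point. The pads swing forward as they close: fully open they stand 13 mm farther back than shut.
Start: joints at [-1.271, 0.276, 1.505, -0, 1.361, -0.121], TCP at [0.235, -0.525, 0.231] pointing down, gripper open.
Joint ranges: [-2.89, 2.89], [-0.75, 2.08], [0.22, 2.7], [-1.18, 4.32], [0.11, 2.71], [-2.7, 2.7]. Speed limits (rad/s): [2.57, 2.57, 3.14, 3.14, 3.14, 3.14].

INTERFACE

Orientations are given as a unit quaternion [w, x, y, z].
In Python, from rig import manip gives the robot as it stands.
- The arm moves only by the shell command python3 -m creep 'ROWS' [OPENING] [FORCE]. ROWS is a JSON object of lists of equal length, an entry for each row: "delta_pos": the shift along the tool's x, y, z in cm, a list of three; "dr": the turn, a rotation vector about the tool's x, y, z in rad, a list of three. In form: {"delta_pos": [[dx, dy, dz], ...], "dr": [[rx, ry, rz], ...]}. A call has 1 to 10 rows; each row is the pose to reach, as a shift and turn from the pose commanded when the call began, along the tool's axes at that moment; what a row does not reach only later rows make up. A row lasts 1/10 s, in which the tool goes at most 50 mm and 8.59 degrees, less where a joint would pass 70% of its speed; a pose out of reach is approached as far as the arm can. A call with a gripper value outside its range is refused whole. OPENING is the opening, from -1 (shut) to 1 (fully open), set as the call begins (- or left out, the last holds). The fingers move at their own pace and stop on an object; FORCE is the grip in N (left out, the last holds). Time passes only in rows, so rows that repeat a pose let the fingers close. It gives the time, the measured TCP pose, the force and the opening at its end, in the units of the state.
- manip.get_state(): the state, without advancing time (a new reading comes with each control period).
- manip.get_image(name): name is "side" or "top" or "wrist"; returns a dict with "pixels" (384x512x3 uint8, blue, green, red), "depth" (384x512 float32, m along the optical axis (not along the pixel's ray), 0 where there is no reading), "intrinsics" (3x3 intrinsics, pixels), "k1" (the pictures are not rectified: a ray, as slopes to the right and down, at radius r is drawn at 1 + k1 r^2 times it, then the intrinsics apply), "rvec" (rotation vector, rad) and "tvec" (3), from world to camera coordinates, as OpenCV has them. Camera axes: x right, y down, z forward; pixel columns grow to the right and rows downward; lengths in m; the calibration is good to about 2 mm. A picture is of the moment at which its call begins.
- manip.sign_off(): hands the job in, once; it reports no verdict.
The state is a dict: "clock": time; "qpos": joint angles; "qd": joint speeds; "effort": joint torques, N m; "position": TCP position; "ee_rot": TCP orientation; "contact_force": force on the tool from outside, world axes, zero at the start; "moment": the same for the moment, N m; "width": finger opening in m.
Only numpy, scipy, OpenCV 4.12 (cv2) and the standard library are available. Lean on these libraries where they do the work, as an engineer would, in place of code of your own. Each camera call takes 0.05 s, during which the arm holds its last target. There are 200 camera calls.

TASK

Lay the blue-ended column across the cradle in its blue pair of V-notches and the yellow-ended column in its yellow pair, so that each white barrel rests down in both of its Vs with the coloured end fittings hanging clear outside the rails. Set each one down gently, without dropping it in from a height, and let go; leave the red-ended column lying where it is.

Things in the scene. Friction and masses are not known exactly. Their poses are not given: they have to be found in the camera images.
- cradle: fixed cradle: white base 100 x 200 x 8 mm (blue and yellow fields), two rails along its y at x = -32 and +32 mm (12 thick, 52 free between). On each rail a 90 degree V saddle open upward at y = +50 (blue) and y = -50 (yellow): bottom 35, mouth 48 wide, tops at most 64 mm above the bench. A column lies along cradle x across both rails, its axis then 56 mm above the bench. Origin: underside centre, on the bench; z up.
- col_blue: loose column lying level: white round barrel 30 mm in diameter, bare over its middle 120 mm, a blue hexagonal fitting on each end (44 mm across flats, 51 across corners, 18 long), small steel nipples beyond; 168 mm long in all; ends alike; 0.12 to 0.26 kg. Origin mid-barrel on the axis, 22 mm above the bench as it lies; x along the column.
- col_yellow: loose column lying level: white round barrel 30 mm in diameter, bare over its middle 120 mm, a yellow hexagonal fitting on each end (44 mm across flats, 51 across corners, 18 long), small steel nipples beyond; 168 mm long in all; ends alike; 0.12 to 0.26 kg. Origin mid-barrel on the axis, 22 mm above the bench as it lies; x along the column.
- col_red: loose column lying level: white round barrel 30 mm in diameter, bare over its middle 120 mm, a red hexagonal fitting on each end (44 mm across flats, 51 across corners, 18 long), small steel nipples beyond; 168 mm long in all; ends alike; 0.12 to 0.26 kg. Origin mid-barrel on the axis, 22 mm above the bench as it lies; x along the column. A bystander: not to be moved.

How it is judged:
At the end, for the whole second after the job is handed in: Blue-ended column at rest in the blue Vs, yellow-ended in the yellow Vs: axis within 5 mm of its seated height (56 mm above the bench), within 7 mm sideways and 8 degrees of the line of its notches, middle within 22 mm of midway between the rails (x of col_blue in the frame of cradle between -0.022 and 0.022 m and y of col_blue in the frame of cradle between 0.043 and 0.057 m and z of col_blue in the frame of cradle between 0.0512 and 0.0612 m and angle between the x axis of each of col_blue, col_yellow and the x axis of cradle, either way round below 0.14 rad and linear speed of each of col_blue, col_yellow below 0.02 m/s and angular speed of each of col_blue, col_yellow below 0.2 rad/s and x of col_yellow in the frame of cradle between -0.022 and 0.022 m and y of col_yellow in the frame of cradle between -0.057 and -0.043 m and z of col_yellow in the frame of cradle between 0.0512 and 0.0612 m); the robot touches nothing.
It fails at once if the red-ended column is moved more than 25 mm (distance of col_red from where it was at the start of the episode above 0.025 m).
It fails at once if the blue-ended column is dropped or slammed into the cradle: it moves faster than 0.6 m/s while over the cradle and with its axis less than 85 mm above the bench (horizontal distance between col_blue and cradle below 0.1 m and height (world z) of col_blue below 0.085 m and linear speed of col_blue above 0.6 m/s).
It fails at once if the yellow-ended column is dropped or slammed into the cradle: it moves faster than 0.6 m/s while over the cradle and with its axis less than 85 mm above the bench (horizontal distance between col_yellow and cradle below 0.1 m and height (world z) of col_yellow below 0.085 m and linear speed of col_yellow above 0.6 m/s).
It also fails if it takes over 58 s, if anything falls off the work surface, if the arm or the gripper's body presses on something with over 40 N, if the wrist force passes 120 N, or if a joint passes its speed limit or range.

## Working session

There is one attempt and no reset: what is moved stays moved. The work goes in short steps, Python scripts to look and compute and a shell command to move; the robot and the scene stay as the last step left them, time stands still between calls to the robot, and variables do not carry over. Pictures are saved under pics/ and viewed, about 8 in all and at most 12, crops included, and the job is handed in when it is done.

```bash
mkdir -p pics; ls; python3 - <<'E'
from rig import manip
import cv2,numpy as np
ims=[]
for n in("top","side"):
    d=manip.get_image(n); np.savez(f"pics/{n}0.npz",**{k:np.array(v) for k,v in d.items()}); cv2.imwrite(f"pics/{n}0.png",d["pixels"])
    print(n,d["intrinsics"],d["k1"],d["rvec"],d["tvec"],(d["depth"]>0).mean())
print(manip.get_state(),manip.grasp_offset)
E
```

```text
pics
top [[400.83547247   0.         256.85417168]
 [  0.         400.83547247 191.56658919]
 [  0.           0.           1.        ]] -0.04773260552740765 [ 2.16238032 -2.14144299  0.13810185] [-0.04667278  0.51190508  0.91385513] 0.9959564208984375
side [[457.41297675   0.         263.15055567]
 [  0.         457.41297675 187.12859772]
 [  0.           0.           1.        ]] -0.15434901596222325 [ 0.3849393  -2.72344969  1.25757726] [0.47947606 0.18206216 0.99247897] 0.9960530598958334
{'clock': 0.1, 'qpos': array([-1.27100482e+00,  2.76541430e-01,  1.50603820e+00, -4.14918424e-06,
        1.36073060e+00, -1.20989058e-01]), 'qd': array([ 0.00106161, -0.00133657, -0.00207725, -0.00070597,  0.00069075,
       -0.00060809]), 'effort': array([ 3.45025437e-04, -4.17698729e+01, -2.46404529e+01, -2.18386695e-04,
        5.82278983e-03, -1.11217361e-05]), 'position': array([ 0.23472371, -0.52436518,  0.23050809]), 'ee_rot': array([-0.14706885, -0.69145875, -0.14827825,  0.69157004]), 'contact_force': array([0.11479474, 0.32821022, 0.62715515]), 'moment': array([-0.00421799, -0.02953267, -0.00576583]), 'width': 0.0851862434571062} 0.0187
```

View pics/top0.png

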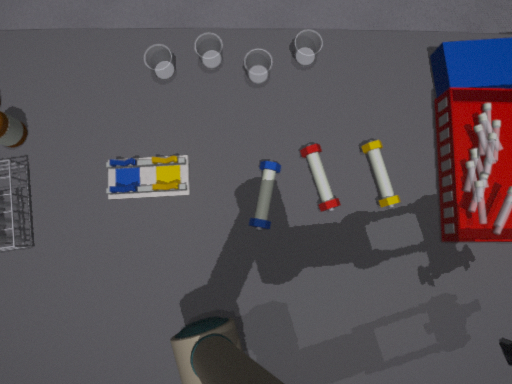

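View pics/side0.png

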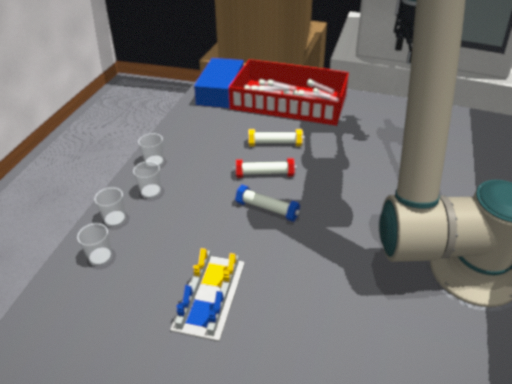

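The top view shows the cradle at about (148,177), with the columns blue at (265,195), red at (319,178) and yellow at (381,174). The side view shows the same layout, with the cradle at (210,293). I'll measure from both views by depth and by triangulation.

```bash
cat > h.py <<'E'
import numpy as np,cv2
from scipy.spatial.transform import Rotation as R
def cam(d):
    K=np.array(d["intrinsics"]);k=float(d["k1"]);Rm=cv2.Rodrigues(np.array(d["rvec"],float))[0];t=np.array(d["tvec"],float).ravel()
    return K,np.array([k,0,0,0.]),Rm,t
def rays(d,uv):
    K,D,Rm,t=cam(d); return cv2.undistortPoints(np.asarray(uv,float).reshape(-1,1,2),K,D).reshape(-1,2)
def world(d):
    K,D,Rm,t=cam(d);h,w=d["depth"].shape
    uv=np.stack(np.meshgrid(np.arange(w),np.arange(h)),-1).reshape(-1,2)
    n=rays(d,uv);z=d["depth"].reshape(-1,1)
    return ((np.c_[n,np.ones(len(n))]*z-t)@Rm).reshape(h,w,3)
def proj(d,P):
    K,D,Rm,t=cam(d);return cv2.projectPoints(np.asarray(P,float).reshape(-1,1,3),cv2.Rodrigues(Rm)[0],t,K,D)[0].reshape(-1,2)
def tri(a,ua,b,ub):
    Pm=[np.c_[cam(d)[2],cam(d)[3]] for d in(a,b)]
    X=cv2.triangulatePoints(Pm[0],Pm[1],rays(a,ua).T,rays(b,ub).T);return (X[:3]/X[3]).T
def masks(d):
    hsv=cv2.cvtColor(d["pixels"],cv2.COLOR_BGR2HSV);H,S,V=cv2.split(hsv);s=(S>150)&(V>60)
    return dict(blue=s&(H>105)&(H<130),yellow=s&(H>18)&(H<35),red=s&((H<8)|(H>172)))
def blobs(m,amin=25):
    n,l,st,c=cv2.connectedComponentsWithStats(m.astype(np.uint8));return [(c[i],l==i,st[i,4]) for i in range(1,n) if st[i,4]>=amin]
E
python3 - <<'E'
from h import *
for n in("top","side"):
    d=dict(np.load(f"pics/{n}0.npz"));W=world(d)
    for c,m in masks(d).items():
        for p,b,a in blobs(m):
            w=W[b]; 
            if abs(np.median(w[:,2]))<.1 and np.hypot(*np.median(w,0)[:2])<.9: print(n,c,p.round(1),a,np.median(w,0).round(4),"ztop",np.percentile(w[:,2],90).round(4),"mid",((w.min(0)+w.max(0))/2).round(4))
E
```

```text
top blue [122.5 162.1] 129 [0.5778 0.2809 0.0476] ztop 0.0561 mid [0.5792 0.2762 0.0467]
top blue [270.1 165.4] 149 [ 0.5744 -0.0721  0.0421] ztop 0.0453 mid [ 0.5742 -0.0728  0.0327]
top blue [126.  179.6] 539 [0.5416 0.2766 0.0092] ztop 0.0509 mid [0.48   0.1305 0.4882]
top blue [259.8 223. ] 148 [ 0.4378 -0.0497  0.0425] ztop 0.0452 mid [ 0.4383 -0.0498  0.0346]
top yellow [371.3 145.7] 157 [ 0.6251 -0.3128  0.0426] ztop 0.0454 mid [ 0.6262 -0.3199  0.0238]
top yellow [164.2 159.5] 151 [0.5846 0.1807 0.0474] ztop 0.0572 mid [0.5897 0.1765 0.036 ]
top yellow [167.1 177.2] 569 [0.5492 0.1767 0.0096] ztop 0.0505 mid [0.4841 0.0812 0.4887]
top yellow [389.  200.7] 156 [ 0.4929 -0.3515  0.0426] ztop 0.0454 mid [ 0.4498 -0.2144  0.4854]
top red [480.5 160. ] 6273 [ 0.6047 -0.5852  0.007 ] ztop 0.0824 mid [ 0.575  -0.368   0.4869]
top red [439.4 171.4] 168 [ 0.5696 -0.4904  0.0104] ztop 0.0155 mid [ 0.5688 -0.4906  0.013 ]
top red [310.2 149.4] 151 [ 0.6141 -0.1668  0.0421] ztop 0.0453 mid [ 0.5085 -0.1198  0.4959]
top red [328.8 204.2] 150 [ 0.4833 -0.2098  0.0423] ztop 0.0456 mid [ 0.4
[... 345 characters left out ...]
 0.0473] ztop 0.0566 mid [0.4436 0.5013 0.391 ]
side blue [204.1 311.2] 645 [0.542  0.2799 0.0098] ztop 0.0501 mid [0.4279 0.4982 0.3931]
side yellow [251.1 137.4] 91 [ 0.6232 -0.3016  0.0326] ztop 0.0444 mid [ 0.6334 -0.3442  0.023 ]
side yellow [298.7 136.9] 95 [ 0.4905 -0.3402  0.0362] ztop 0.0446 mid [ 0.492  -0.35    0.0276]
side yellow [200.1 261.7] 179 [0.5829 0.178  0.0464] ztop 0.0566 mid [0.5846 0.1828 0.045 ]
side yellow [218.5 272.3] 571 [0.5478 0.1805 0.0099] ztop 0.0507 mid [0.432  0.4474 0.3938]
side red [290.6 166.8] 93 [ 0.4803 -0.1961  0.0372] ztop 0.0446 mid [ 0.4834 -0.203   0.0268]
side red [238.7 168.5] 98 [ 0.6111 -0.1518  0.0341] ztop 0.0443 mid [0.4542 0.2811 0.3935]
```

```bash
cat >> h.py <<'E'
def towards(s,pos,xcol,tilt=None):
    """delta in tool axes (cm) and rotvec so tool x is down, tool y perpendicular to horizontal dir xcol; both half-turns"""
    q=np.array(s["ee_rot"]);R0=R.from_quat(q[[1,2,3,0]]);out=[]
    for sg in(1,-1):
        x=np.array([0,0,-1.]);z=sg*np.r_[np.array(xcol)/np.linalg.norm(xcol),0];y=np.cross(z,x)
        R1=R.from_matrix(np.c_[x,y,z]);out.append((R0.inv()*R1).as_rotvec())
    return R0.inv().apply(np.array(pos)-s["position"])*100,min(out,key=np.linalg.norm)
E
python3 - <<'E'
from h import *
from rig import manip
from scipy.optimize import least_squares
D={n:dict(np.load(f"pics/{n}0.npz")) for n in("top","side")}
# columns: barrel mid via rect on cloud, triangulated fittings
C={"blue":((.574,-.0725),(.438,-.05)),"yellow":((.6255,-.3135),(.493,-.3515)),"red":((.614,-.167),(.4833,-.21))}
for c,(a,b) in C.items():
    a,b=map(np.array,(a,b));m=(a+b)/2;u=(a-b)/np.linalg.norm(a-b)
    for n,d in D.items():
        W=world(d).reshape(-1,3);k=masks(d)[c].reshape(-1);r=W[:,:2]-m;al=r@u;ac=r@[-u[1],u[0]]
        s=(W[:,2]>.036)&(W[:,2]<.06)&(abs(al)<.09)&(abs(ac)<.04)&k   # top faces of fittings
        e1,e2=[np.median(W[s&(al*q>0)],0) for q in(1,-1)]
        bar=(W[:,2]>.03)&(W[:,2]<.06)&(abs(al)<.05)&(abs(ac)<.04)
        print(c,n,e1.round(4),e2.round(4),"mid",((e1+e2)/2).round(4),"barrel ztop",np.percentile(W[bar,2],95).round(4),"ac",np.median(ac[bar]).round(4))
# triangulate blob centroids
B={n:{c:[p for p,_,_ in blobs(m)] for c,m in masks(d).items()} for n,d in D.items()}
for c,ta,si in[("blue",[(270.1,165.4),(259.8,223)],[(240.3,193.6),(292,210.8)]),("yellow",[(371.3,145.7),(389,200.7)],[(251.1,137.4),(298.7,136.9)])]:
    print("tri",c,tri(D["top"],ta,D["side"],si).round(4))
# cradle saddles
for n,d in D.items():
    W=world(d);M=masks(d)
    P={}
    for c,y0 in(("blue",.28),("yellow",.18)):
        for sx,x0 in((1,.58),(-1,.515)):
            s=M[c]&(W[...,2]>.03)&(W[...,2]<.07)&(abs(W[...,0]-x0)<.025)&(abs(W[...,1]-y0)<.04)
            w=W[s];P[c,sx]=(w[:,:2].min(0)+w[:,:2].max(0))/2
            print(n,c,sx,s.sum(),w.min(0).round(4),w.max(0).round(4),np.median(w,0).round(4))
    ctr=np.mean(list(P.values()),0);yb=(P["blue",1]+P["blue",-1]-P["yellow",1]-P["yellow",-1])/2
    print("ctr",ctr.round(4),"y",yb.round(4))
    Wf=W.reshape(-1,3);s=(Wf[:,2]>.0045)&(Wf[:,2]<.07)&(abs(Wf[:,0]-.545)<.08)&(abs(Wf[:,1]-.228)<.13)
    print("rect",cv2.minAreaRect((Wf[s,:2]*1000).astype(np.float32)))
s=manip.get_state()
print(R.from_quat(s["ee_rot"][[1,2,3,0]]).as_matrix().round(3))
E
```

```text
blue top [ 0.5749 -0.0721  0.0428] [ 0.4377 -0.0475  0.0435] mid [ 0.5063 -0.0598  0.0431] barrel ztop 0.0387 ac 0.0015
blue side [ 0.5739 -0.0652  0.043 ] [ 0.4373 -0.0408  0.0426] mid [ 0.5056 -0.053   0.0428] barrel ztop 0.0385 ac 0.0081
yellow top [ 0.6259 -0.3189  0.0438] [ 0.4942 -0.3575  0.0437] mid [ 0.56   -0.3382  0.0438] barrel ztop 0.039 ac -0.0057
yellow side [ 0.6245 -0.3088  0.043 ] [ 0.492  -0.3506  0.0428] mid [ 0.5583 -0.3297  0.0429] barrel ztop 0.0384 ac 0.0017
red top [ 0.6145 -0.1693  0.0435] [ 0.4836 -0.2126  0.0437] mid [ 0.5491 -0.191   0.0436] barrel ztop 0.0391 ac -0.0027
red side [ 0.6133 -0.1625  0.0429] [ 0.4823 -0.2055  0.0432] mid [ 0.5478 -0.184   0.043 ] barrel ztop 0.0377 ac 0.0041
tri blue [[ 0.5791 -0.0729  0.021 ]
 [ 0.4397 -0.0493  0.0194]]
tri yellow [[ 0.6289 -0.3199  0.0214]
 [ 0.494  -0.358   0.0239]]
top blue 1 129 [0.5716 0.2481 0.0325] [0.5867 0.3042 0.061 ] [0.5778 0.2809 0.0476]
top blue -1 132 [0.5077 0.2438 0.0346] [0.5223 0.2992 0.0629] [0.5147 0.2758 0.0485]
top yellow 1 150 [0.5778 0.1472 0.0306] [0.5935 0.2059 0.0618] [0.5846 0.1808 0.0475]
top yellow -1 146 [0.5142 0.144  0.0337] [0.5297 0.2014 0.0608] [0.5209 0.1756 0.0476]
ctr [0.5504 0.2242] y [-0.0067  0.0992]
rect ((541.3084106445312, 218.03399658203125), (149.0136260986328, 240.06893920898438), 3.8710079193115234)
side blue 1 189 [0.5701 0.2572 0.0336] [0.585  0.312  0.0615] [0.5763 0.2793 0.0473]
side blue -1 189 [0.507  0.2511 0.0323] [0.5212 0.3084 0.06  ] [0.5136 0.2762 0.047 ]
side yellow 1 178 [0.5767 0.1531 0.0309] [0.5924 0.2125 0.0605] [0.583  0.1783 0.0464]
side yellow -1 176 [0.513 0.153 0.032] [0.5281 0.2085 0.0605] [0.52   0.1761 0.0472]
ctr [0.5492 0.232 ] y [-0.0067  0.1004]
rect ((539.5759887695312, 229.0146484375), (224.36358642578125, 161.73464965820312), 72.40989685058594)
[[-0.001  0.408 -0.913]
 [ 0.002 -0.913 -0.408]
 [-1.    -0.002 -0.   ]]
```

```bash
python3 - <<'E'
from h import *
from rig import manip
s=manip.get_state()
for p,u in(((.559,-.334,.15),(.132,.0402)),((.559,-.334,.004),(.132,.0402))):
    a,b=towards(s,p,u);print(a.round(2),b.round(3))
E
```

```text
[  8.07  -4.12 -37.37] [ 0.125 -0.     0.002]
[ 22.67  -4.09 -37.37] [ 0.125 -0.     0.002]
```

```bash
python3 -m creep '{"delta_pos":[[0.8,-0.4,-3.7],[1.6,-0.8,-7.5],[2.4,-1.2,-11.2],[3.2,-1.6,-15],[4,-2,-18.7],[4.8,-2.4,-22.4],[5.6,-2.9,-26.2],[6.4,-3.3,-30],[7.3,-3.7,-34],[8,-4.1,-37.4]],"dr":[[0.01,0,0],[0.02,0,0],[0.04,0,0],[0.05,0,0],[0.06,0,0],[0.075,0,0],[0.09,0,0],[0.1,0,0],[0.11,0,0],[0.125,0,0]]}' 1 40
python3 -m creep '{"delta_pos":[[0,0,0],[0,0,0],[0,0,0]],"dr":[[0,0,0],[0,0,0],[0,0,0]]}'
python3 - <<'E'
from h import *
from rig import manip
d=manip.get_image("wrist");cv2.imwrite("pics/w1.png",d["pixels"]);np.savez("pics/w1.npz",**{k:np.array(v) for k,v in d.items()})
s=manip.get_state();print(s["position"],s["contact_force"])
W=world(d)
for c,m in masks(d).items():
    for p,b,a in blobs(m,60):
        w=W[b];t=w[w[:,2]>.041];print(c,p.round(1),a,np.median(w,0).round(4),np.median(t,0).round(4) if len(t) else "")
a,b=towards(s,(.559,-.334,.004),(.132,.0402));print(a.round(2),b.round(3))
E
```

```text
clock: 1.1
position: [0.5609, -0.3332, 0.1502]
ee_rot: [-0.104, -0.699, -0.105, 0.7]
contact_force: [0.4, 0.2, -0.4]
width: 0.0853
clock: 1.4
position: [0.5587, -0.3351, 0.1512]
ee_rot: [-0.104, -0.699, -0.104, 0.7]
contact_force: [0.4, -0.4, -0.2]
width: 0.0853
[ 0.55856862 -0.33540353  0.15149601] [ 0.41100297  0.25490164 -0.11741057]
yellow [264.3 100.6] 1372 [ 0.6284 -0.3188  0.0426] [ 0.6285 -0.3195  0.0433]
yellow [261.5 253.8] 1056 [ 0.4979 -0.357   0.0418] [ 0.4965 -0.3579  0.0431]
red [460.8 181.9] 11710 [ 0.6103 -0.4903  0.0423] [ 0.6    -0.4903  0.0727]
red [83.7 57.1] 1625 [ 0.6195 -0.1802  0.0425] [ 0.6174 -0.1713  0.0432]
red [113.5 223. ] 972 [ 0.4891 -0.2235  0.0424] [ 0.487  -0.2147  0.0431]
red [502.7 302.7] 530 [ 0.4968 -0.6387  0.0053] [ 0.5918 -0.4022  0.2124]
red [353.9 330.3] 264 [ 0.4195 -0.49    0.0101] [ 0.6085 -0.3326  0.2618]
red [430.2 377.7] 320 [ 0.4061 -0.5762  0.039 ] [ 0.4061 -0.5665  0.0444]
[14.75 -0.13 -0.09] [-0.001  0.001 -0.   ]
```

View pics/w1.png

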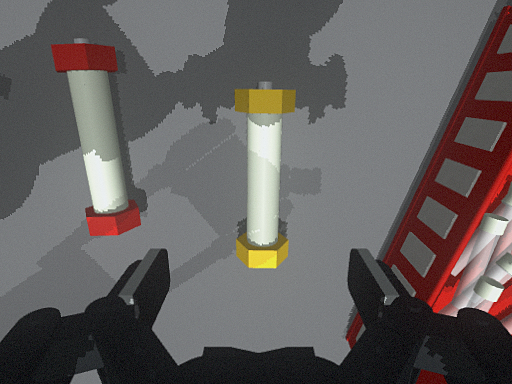

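The wrist view shows the yellow column centred between the jaws (264,177), nothing in the way on either side. Its midpoint (0.562,-0.338) agrees with the triangulation, so I shift 3 mm sideways and descend.

```bash
python3 -m creep '{"delta_pos":[[2,0.3,-0.2],[5,0.3,-0.2],[8,0.3,-0.2],[10.5,0.3,-0.2],[12.5,0.3,-0.2],[13.7,0.3,-0.2],[14.4,0.3,-0.2],[14.7,0.3,-0.2],[14.7,0.3,-0.2],[14.7,0.3,-0.2]],"dr":[[0,0,0],[0,0,0],[0,0,0],[0,0,0],[0,0,0],[0,0,0],[0,0,0],[0,0,0],[0,0,0],[0,0,0]]}'
python3 -m creep '{"delta_pos":[[0,0,0],[0,0,0],[0,0,0],[0,0,0],[0,0,0],[0,0,0],[0,0,0],[0,0,0]],"dr":[[0,0,0],[0,0,0],[0,0,0],[0,0,0],[0,0,0],[0,0,0],[0,0,0],[0,0,0]]}' -1 40
```

```text
clock: 2.45
position: [0.5629, -0.3375, 0.0053]
ee_rot: [0.105, 0.7, 0.104, -0.699]
contact_force: [-0.6, -0.7, -0.6]
width: 0.0855
clock: 3.25
position: [0.5627, -0.3373, 0.0048]
ee_rot: [0.105, 0.7, 0.104, -0.699]
contact_force: [-0.6, 0.8, 5.5]
width: 0.0288
```

```bash
python3 -m creep '{"delta_pos":[[-1,0,0],[-3,0,0],[-6,0,0],[-9,0,0],[-12,0,0],[-15,0,0],[-17,0,0],[-18,0,0],[-18,0,0]],"dr":[[0,0,0],[0,0,0],[0,0,0],[0,0,0],[0,0,0],[0,0,0],[0,0,0],[0,0,0],[0,0,0]]}'
python3 - <<'E'
from h import *
from rig import manip
s=manip.get_state()
print(s["width"],s["contact_force"])
for x in (.55,.50):
  a,b=towards(s,(x,.178,.185),(.998,.067));print(a.round(2),b.round(3))
E
```

```text
clock: 4.15
position: [0.5625, -0.3371, 0.1854]
ee_rot: [0.105, 0.7, 0.104, -0.699]
contact_force: [-0.5, -0.5, -2.4]
width: 0.0285
0.0285330559569239 [-0.52815926 -0.4751279  -2.43213978]
[-1.000e-02 -4.963e+01 -1.382e+01] [ 0.229 -0.001 -0.001]
[-2.000e-02 -5.109e+01 -9.040e+00] [ 0.229 -0.001 -0.001]
```

```bash
python3 -m creep '{"delta_pos":[[0,-2,-0.4],[0,-6,-1],[0,-10,-1.7],[0,-14.5,-2.5],[0,-19,-3.3],[0,-23.5,-4.1],[0,-28,-5],[0,-32.5,-5.7],[0,-37,-6.5],[0,-41,-7.2]],"dr":[[0.01,0,0],[0.03,0,0],[0.05,0,0],[0.07,0,0],[0.09,0,0],[0.11,0,0],[0.13,0,0],[0.15,0,0],[0.17,0,0],[0.19,0,0]]}'
python3 -m creep '{"delta_pos":[[0,-4,0],[0,-7,0],[0,-9,0],[0,-10,0],[0,-10,0],[0,-10,0]],"dr":[[0.01,0,0],[0.02,0,0],[0.03,0,0],[0.04,0,0],[0.04,0,0],[0.04,0,0]]}'
python3 - <<'E'
from h import *
from rig import manip
d=manip.get_image("wrist");cv2.imwrite("pics/w2.png",d["pixels"]);np.savez("pics/w2.npz",**{k:np.array(v) for k,v in d.items()})
s=manip.get_state();print(s["position"],s["contact_force"],s["width"])
W=world(d);M=masks(d)
for c,y0 in(("blue",.276),("yellow",.177)):
  for x0 in(.58,.517):
    m=M[c]&(W[...,2]>.03)&(W[...,2]<.07)&(abs(W[...,0]-x0)<.025)&(abs(W[...,1]-y0)<.04)
    w=W[m]
    if len(w): print(c,x0,m.sum(),w.min(0).round(4),w.max(0).round(4),((w.min(0)+w.max(0))/2).round(4))
m=M["yellow"]&(W[...,2]>.12)
for p,b,a in blobs(m,60): print("held",p.round(),np.median(W[b],0).round(4))
for x in(.55,):
  a,b=towards(s,(x,.178,.185),(.998,.067));print(a.round(2),b.round(3))
E
```

```text
clock: 5.15
position: [0.5096, 0.0783, 0.1825]
ee_rot: [-0.037, -0.705, -0.037, 0.707]
contact_force: [-0.4, -0.2, -1.7]
width: 0.0288
clock: 5.75
position: [0.5008, 0.1748, 0.1835]
ee_rot: [-0.024, -0.706, -0.023, 0.707]
contact_force: [1.5, -0.7, -2.3]
width: 0.0286
[0.50098062 0.17454181 0.18372491] [ 0.45320315  0.08236026 -2.6528019 ] 0.02868982221173447
blue 0.58 1043 [0.5728 0.249  0.0316] [0.5876 0.3075 0.0595] [0.5802 0.2782 0.0455]
blue 0.517 943 [0.5092 0.2449 0.0301] [0.5245 0.3046 0.059 ] [0.5168 0.2748 0.0445]
yellow 0.58 662 [0.5796 0.1505 0.0331] [0.594  0.2092 0.0596] [0.5868 0.1799 0.0464]
held [260. 123.] [0.5695 0.1787 0.2213]
[-0.13 -0.03 -4.91] [-0.002  0.001 -0.001]
```

View pics/w2.png

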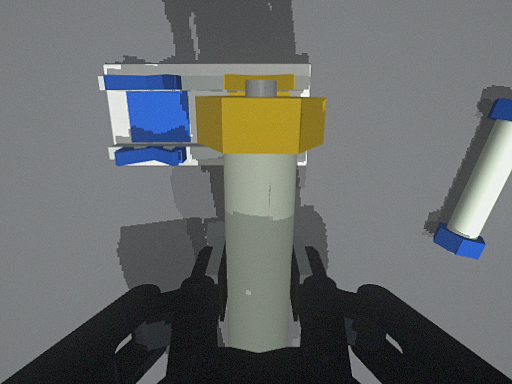

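The wrist view shows the held column level and square to the cradle, with the blue saddles at (145,120) and the yellow one behind the fitting at (258,80). The cradle centre works out at about (0.551,0.2265), so the yellow seat is at (0.5545,0.177).

```bash
python3 - <<'E'
from h import *
from rig import manip
s=manip.get_state();a,b=towards(s,(.5545,.177,.1),(.998,.067));print(a.round(2),b.round(3))
E
python3 -m creep '{"delta_pos":[[0,0,-1],[0,0,-3],[0,0,-5],[1,0,-5.4],[2.5,0,-5.4],[4,0,-5.4],[5.5,0,-5.4],[7,0,-5.4],[8,0,-5.4],[8,0,-5.4]],"dr":[[0,0,0],[0,0,0],[0,0,0],[0,0,0],[0,0,0],[0,0,0],[0,0,0],[0,0,0],[0,0,0],[0,0,0]]}'
python3 - <<'E'
from h import *
from rig import manip
s=manip.get_state();a,b=towards(s,(.5545,.177,.039),(.998,.067));print(s["position"],a.round(2),b.round(3))
E
```

```text
[ 8.37  0.09 -5.37] [-0.002  0.001 -0.001]
clock: 6.8
position: [0.5534, 0.1784, 0.1023]
ee_rot: [-0.023, -0.705, -0.023, 0.708]
contact_force: [-0.1, 1.1, -1.5]
width: 0.029
[0.55338577 0.17844233 0.10225875] [ 6.33  0.15 -0.13] [-0.002  0.004 -0.001]
```

```bash
python3 -m creep '{"delta_pos":[[1,0.1,-0.1],[2.2,0.1,-0.1],[3.4,0.1,-0.1],[4.4,0.1,-0.1],[5,0.1,-0.1],[5.4,0.1,-0.1],[5.7,0.1,-0.1],[5.9,0.1,-0.1],[5.9,0.1,-0.1],[5.9,0.1,-0.1]],"dr":[[0,0,0],[0,0,0],[0,0,0],[0,0,0],[0,0,0],[0,0,0],[0,0,0],[0,0,0],[0,0,0],[0,0,0]]}'
python3 -m creep '{"delta_pos":[[0.1,0,0],[0.2,0,0],[0.3,0,0],[0.4,0,0],[0.4,0,0]],"dr":[[0,0,0],[0,0,0],[0,0,0],[0,0,0],[0,0,0]]}'
```

```text
clock: 7.8
position: [0.5563, 0.1784, 0.0456]
ee_rot: [0.023, 0.707, 0.023, -0.707]
contact_force: [0.1, -0.2, -2.1]
width: 0.029
clock: 8.3
position: [0.5559, 0.1782, 0.0411]
ee_rot: [-0.023, -0.707, -0.023, 0.707]
contact_force: [-0.3, 0.5, -3.2]
width: 0.0285
```

```bash
python3 - <<'E'
from h import *
from rig import manip
d=manip.get_image("side");cv2.imwrite("pics/s2.png",cv2.resize(d["pixels"][220:350,130:290],None,fx=4,fy=4))
s=manip.get_state();print(s["position"],s["contact_force"],s["moment"])
E
```

```text
[0.55598571 0.17823823 0.04117987] [-0.56935296 -0.22085769 -2.10666743] [-0.03894508 -0.02540618 -0.01238511]
```

View pics/s2.png

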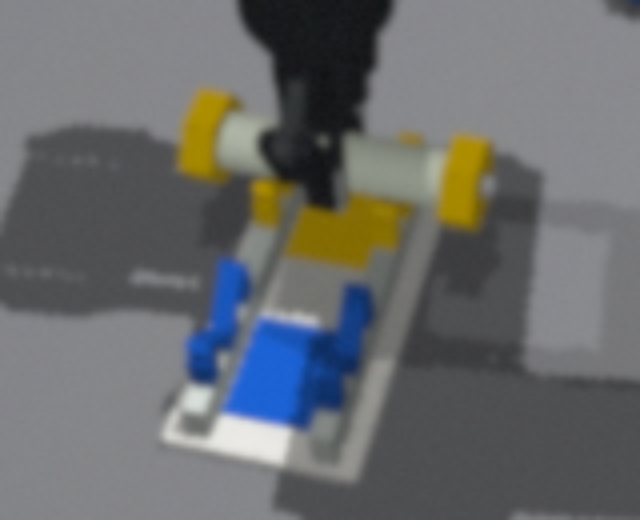

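The side crop shows the barrel lying across the yellow saddles, at about (270,150)–(400,170) in the crop, with the fittings outside the rails. The force is still just the weight, so I ease down a little more.

```bash
python3 -m creep '{"delta_pos":[[0.1,0,0],[0.2,0,0],[0.2,0,0],[0.2,0,0]],"dr":[[0,0,0],[0,0,0],[0,0,0],[0,0,0]]}'
python3 -m creep '{"delta_pos":[[0.1,0,0],[0.1,0,0],[0.1,0,0]],"dr":[[0,0,0],[0,0,0],[0,0,0]]}'
```

```text
clock: 8.75
position: [0.5562, 0.1782, 0.0394]
ee_rot: [0.023, 0.707, 0.023, -0.707]
contact_force: [0.3, 0.0, -1.2]
width: 0.0288
clock: 9.05
position: [0.5562, 0.1783, 0.0391]
ee_rot: [0.023, 0.707, 0.023, -0.706]
contact_force: [-1.4, -0.1, 6.0]
width: 0.0289
```

```bash
python3 -m creep '{"delta_pos":[[0,0,0],[0,0,0],[0,0,0],[0,0,0],[0,0,0],[0,0,0]],"dr":[[0,0,0],[0,0,0],[0,0,0],[0,0,0],[0,0,0],[0,0,0]]}' 1
python3 -m creep '{"delta_pos":[[-1,0,0],[-3,0,0],[-6,0,0],[-9,0,0],[-12,0,0],[-14,0,0],[-15,0,0],[-15,0,0]],"dr":[[0,0,0],[0,0,0],[0,0,0],[0,0,0],[0,0,0],[0,0,0],[0,0,0],[0,0,0]]}'
python3 - <<'E'
from h import *
from rig import manip
s=manip.get_state();a,b=towards(s,(.508,-.0605,.15),(.986,-.17));print(s["position"],s["width"],a.round(2),b.round(3))
E
```

```text
clock: 9.65
position: [0.556, 0.1783, 0.0382]
ee_rot: [-0.023, -0.707, -0.023, 0.707]
contact_force: [-0.3, 0.4, 0.1]
width: 0.0857
clock: 10.45
position: [0.5569, 0.1785, 0.1901]
ee_rot: [0.023, 0.708, 0.023, -0.705]
contact_force: [-0.1, 0.7, 0.5]
width: 0.0858
[0.55688291 0.17845886 0.19014161] 0.08581704981356665 [ 3.98 23.52  6.46] [ 0.237 -0.004  0.001]
```

```bash
python3 -m creep '{"delta_pos":[[0,2,0.5],[0,6,1.6],[0.5,10,2.7],[1,14,3.9],[2,18,5],[3,21,5.8],[3.6,22.7,6.2],[4,23.5,6.5],[4,23.5,6.5],[4,23.5,6.5]],"dr":[[0.02,0,0],[0.06,0,0],[0.1,0,0],[0.14,0,0],[0.18,0,0],[0.21,0,0],[0.23,0,0],[0.237,0,0],[0.237,0,0],[0.237,0,0]]}'
python3 - <<'E'
from h import *
from rig import manip
d=manip.get_image("wrist");np.savez("pics/w3.npz",**{k:np.array(v) for k,v in d.items()})
t=manip.get_image("top");cv2.imwrite("pics/t3.png",cv2.hconcat([cv2.resize(t["pixels"][130:230,90:220],(520,400)),cv2.resize(d["pixels"],None,fx=.5,fy=.5)[:, :].copy() if False else cv2.copyMakeBorder(cv2.resize(d["pixels"],(256,192)),0,208,0,0,cv2.BORDER_CONSTANT)]))
s=manip.get_state();W=world(d)
E=[]
for p,b,a in blobs(masks(d)["blue"],60):
    w=W[b];w=w[(w[:,2]>.041)&(w[:,2]<.05)]
    if len(w)>20:print(p.round(1),a,np.median(w,0).round(4));E.append(np.median(w,0))
W=world(t).reshape(-1,3);k=(abs(W[:,0]-.555)<.04)&(abs(W[:,1]-.178)<.03)&(W[:,2]>.06)&(W[:,2]<.09);print("yellow barrel top z",np.percentile(W[k,2],[50,95]).round(4),np.median(W[k],0).round(4))
if len(E)==2:
    m=(E[0]+E[1])/2;u=(E[0]-E[1])[:2];print(m,u);a,b=towards(s,(m[0],m[1],.004),u);print(s["position"],a.round(2),b.round(3))
E
```

```text
clock: 11.45
position: [0.5065, -0.0598, 0.1479]
ee_rot: [0.061, -0.704, 0.06, 0.705]
contact_force: [0.6, 0.0, -0.3]
width: 0.0853
[257.2 101.7] 1321 [ 0.5763 -0.0717  0.0432]
[257.8 258.8] 881 [ 0.4403 -0.0481  0.0431]
yellow barrel top z [0.069  0.0728] [0.5556 0.1732 0.069 ]
[ 0.50833477 -0.05985934  0.04316469] [ 0.13600135 -0.02361569]
[ 0.50696507 -0.05950102  0.14841341] [14.44  0.02 -0.14] [ 0.002 -0.     0.   ]
```

View pics/t3.png

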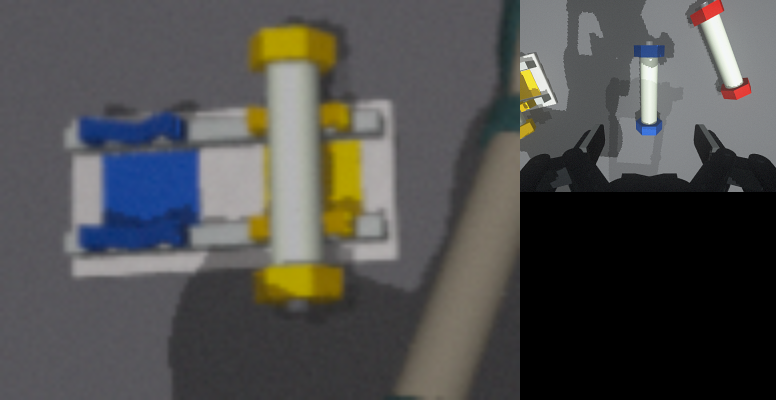

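The yellow column lies in the yellow saddles at (295,165) in the crop, barrel top about 71 mm, both fittings outside the rails. The wrist inset shows the blue column centred in the jaws with the red one well clear.

```bash
python3 -m creep '{"delta_pos":[[2,0,-0.1],[5,0,-0.1],[8,0,-0.1],[10.5,0,-0.1],[12.5,0,-0.1],[13.6,0,-0.1],[14.1,0,-0.1],[14.4,0,-0.1],[14.4,0,-0.1],[14.4,0,-0.1]],"dr":[[0,0,0],[0,0,0],[0,0,0],[0,0,0],[0,0,0],[0,0,0],[0,0,0],[0,0,0],[0,0,0],[0,0,0]]}'
python3 -m creep '{"delta_pos":[[0,0,0],[0,0,0],[0,0,0],[0,0,0],[0,0,0],[0,0,0],[0,0,0],[0,0,0]],"dr":[[0,0,0],[0,0,0],[0,0,0],[0,0,0],[0,0,0],[0,0,0],[0,0,0],[0,0,0]]}' -1 40
python3 -m creep '{"delta_pos":[[-1,0,0],[-3,0,0],[-6,0,0],[-9,0,0],[-12,0,0],[-15,0,0],[-17,0,0],[-18,0,0],[-18,0,0]],"dr":[[0,0,0],[0,0,0],[0,0,0],[0,0,0],[0,0,0],[0,0,0],[0,0,0],[0,0,0],[0,0,0]]}'
python3 - <<'E'
from h import *
from rig import manip
s=manip.get_state();a,b=towards(s,(.549,.2772,.185),(.998,.067));print(s["position"],a.round(2),b.round(3))
E
```

```text
clock: 12.55
position: [0.5084, -0.0608, 0.0051]
ee_rot: [-0.06, 0.705, -0.061, -0.704]
contact_force: [0.3, 0.5, 0.2]
width: 0.0855
clock: 13.35
position: [0.5078, -0.0607, 0.0047]
ee_rot: [-0.06, 0.705, -0.061, -0.704]
contact_force: [0.1, 0.5, 6.1]
width: 0.0287
clock: 14.25
position: [0.5082, -0.0608, 0.1855]
ee_rot: [-0.06, 0.705, -0.061, -0.704]
contact_force: [0.8, 0.2, -1.3]
width: 0.029
[ 0.50819771 -0.06084018  0.18545176] [ 3.000e-02 -3.401e+01  1.740e+00] [-0.238 -0.003 -0.001]
```

```bash
python3 -m creep '{"delta_pos":[[0,-2,0.1],[0,-6,0.3],[0,-10.5,0.5],[0,-15,0.8],[0,-19.5,1],[0,-24,1.2],[0,-28,1.4],[0,-31,1.6],[0,-33,1.7],[0,-34,1.7]],"dr":[[-0.01,0,0],[-0.04,0,0],[-0.07,0,0],[-0.1,0,0],[-0.13,0,0],[-0.16,0,0],[-0.19,0,0],[-0.22,0,0],[-0.23,0,0],[-0.24,0,0]]}'
python3 -m creep '{"delta_pos":[[0,0,0],[0,0,0],[1,0,0],[2.5,0,0],[4,0,0],[5.5,0,0],[7,0,0],[8,0,0],[8.3,0,0],[8.3,0,0]],"dr":[[0,0,0],[0,0,0],[0,0,0],[0,0,0],[0,0,0],[0,0,0],[0,0,0],[0,0,0],[0,0,0],[0,0,0]]}'
python3 - <<'E'
from h import *
from rig import manip
s=manip.get_state();a,b=towards(s,(.549,.2775,.039),(.998,.067));print(s["position"],a.round(2),b.round(3))
E
```

```text
clock: 15.25
position: [0.5478, 0.2789, 0.182]
ee_rot: [-0.026, -0.705, -0.025, 0.708]
contact_force: [0.4, 0.7, -0.9]
width: 0.0287
clock: 16.25
position: [0.5486, 0.2767, 0.1008]
ee_rot: [-0.024, -0.706, -0.024, 0.707]
contact_force: [0.8, -0.5, -1.1]
width: 0.0288
[0.54864581 0.27665371 0.10083713] [ 6.18 -0.08 -0.05] [ 0.001  0.001 -0.   ]
```

```bash
python3 -m creep '{"delta_pos":[[1,0,0],[2.2,0,0],[3.4,0,0],[4.4,0,0],[5,0,0],[5.4,0,0],[5.7,0,0],[5.9,0,0],[5.9,0,0],[5.9,0,0]],"dr":[[0,0,0],[0,0,0],[0,0,0],[0,0,0],[0,0,0],[0,0,0],[0,0,0],[0,0,0],[0,0,0],[0,0,0]]}'
python3 -m creep '{"delta_pos":[[0.1,0,0],[0.2,0,0],[0.2,0,0],[0.2,0,0]],"dr":[[0,0,0],[0,0,0],[0,0,0],[0,0,0]]}'
```

```text
clock: 17.25
position: [0.549, 0.2773, 0.0426]
ee_rot: [0.024, 0.707, 0.024, -0.706]
contact_force: [0.4, -0.0, -1.7]
width: 0.0287
clock: 17.65
position: [0.5488, 0.2773, 0.0403]
ee_rot: [0.024, 0.707, 0.024, -0.707]
contact_force: [0.1, -0.1, -1.9]
width: 0.0292
```

```bash
python3 -m creep '{"delta_pos":[[0.1,0,0],[0.1,0,0],[0.1,0,0]],"dr":[[0,0,0],[0,0,0],[0,0,0]]}'
python3 -m creep '{"delta_pos":[[0.1,0,0],[0.1,0,0],[0.1,0,0]],"dr":[[0,0,0],[0,0,0],[0,0,0]]}'
```

```text
clock: 17.95
position: [0.5489, 0.2774, 0.0393]
ee_rot: [0.024, 0.707, 0.024, -0.707]
contact_force: [0.2, -0.5, -1.1]
width: 0.0286
clock: 18.25
position: [0.5491, 0.2777, 0.0389]
ee_rot: [0.024, 0.707, 0.025, -0.706]
contact_force: [-2.4, 1.8, 3.3]
width: 0.0287
```

Contact at the same height as the yellow column, so I release, retreat and check.

```bash
python3 -m creep '{"delta_pos":[[0,0,0],[0,0,0],[0,0,0],[0,0,0],[0,0,0],[0,0,0]],"dr":[[0,0,0],[0,0,0],[0,0,0],[0,0,0],[0,0,0],[0,0,0]]}' 1
python3 -m creep '{"delta_pos":[[-1,0,0],[-3,0,0],[-6,0,0],[-9,0,0],[-12,0,0],[-15,0,0],[-16,0,0],[-16,0,0]],"dr":[[0,0,0],[0,0,0],[0,0,0],[0,0,0],[0,0,0],[0,0,0],[0,0,0],[0,0,0]]}'
python3 -m creep '{"delta_pos":[[0,2,0],[0,6,0],[0,10,0],[0,14,0],[0,18,0],[0,22,0],[0,25,0],[0,27,0],[0,27,0],[0,27,0]],"dr":[[0,0,0],[0,0,0],[0,0,0],[0,0,0],[0,0,0],[0,0,0],[0,0,0],[0,0,0],[0,0,0],[0,0,0]]}'
python3 - <<'E'
from h import *
from rig import manip
D={n:manip.get_image(n) for n in("top","side")}
a=cv2.resize(D["top"]["pixels"][130:230,80:210],(520,400));b=cv2.resize(D["side"]["pixels"][230:350,150:270],(280,280))
cv2.imwrite("pics/f.png",cv2.hconcat([a,cv2.copyMakeBorder(b,0,120,0,0,cv2.BORDER_CONSTANT)]))
o=np.array([.551,.2275]);ux=np.array([.998,.067]);uy=np.array([-.067,.998])
for n,d in D.items():
    W=world(d);M=masks(d);L=np.stack([(W[...,:2]-o)@ux,(W[...,:2]-o)@uy,W[...,2]],-1)
    for c,y0 in(("blue",.05),("yellow",-.05)):
        for sg in(1,-1):
            k=M[c]&(abs(L[...,0]*sg-.069)<.02)&(abs(L[...,1]-y0)<.04)&(L[...,2]>.066)&(L[...,2]<.1);print(n,c,sg,k.sum(),np.median(L[k],0).round(4))
        k=(abs(L[...,0])<.022)&(abs(L[...,1]-y0)<.022)&(L[...,2]>.055)&(L[...,2]<.09);print(n,c,"barrel",np.median(L[k],0).round(4),np.percentile(L[k][:,2],95).round(4))
    for p,b,a in blobs(M["red"]):
        w=np.median(W[b],0)
        if -.24<w[1]<-.13: print("red",w.round(4))
E
```

```text
clock: 18.85
position: [0.5488, 0.2772, 0.0382]
ee_rot: [-0.024, -0.707, -0.024, 0.707]
contact_force: [-0.5, -0.9, 0.3]
width: 0.0859
clock: 19.65
position: [0.5497, 0.2776, 0.2003]
ee_rot: [0.024, 0.708, 0.025, -0.705]
contact_force: [-0.5, 0.7, -0.5]
width: 0.0855
clock: 20.65
position: [0.5664, 0.0081, 0.1967]
ee_rot: [-0.023, -0.706, -0.024, 0.708]
contact_force: [-0.1, 0.5, -0.6]
width: 0.0858
top blue 1 129 [0.0687 0.045  0.077 ]
top blue -1 0 [nan nan nan]
top blue barrel [-0.0003  0.0456  0.0688] 0.0726
top yellow 1 87 [ 0.0675 -0.0603  0.0774]
top yellow -1 143 [-0.0697 -0.0543  0.0767]
top yellow barrel [ 0.0008 -0.055   0.0687] 0.0725
red [ 0.6143 -0.1668  0.0417]
red [ 0.4833 -0.21    0.0425]
side blue 1 148 [0.0673 0.0589 0.0776]
side blue -1 170 [-0.0712  0.0589  0.0773]
side blue barrel [0.0003 0.0587 0.069 ] 0.0732
side yellow 1 146 [ 0.0675 -0.0424  0.0774]
side yellow -1 166 [-0.0711 -0.041   0.0777]
side yellow barrel [ 0.     -0.0404  0.0688] 0.0727
red [ 0.4802 -0.1962  0.0361]
red [ 0.6113 -0.1525  0.0341]
  return _methods._mean(a, axis=axis, dtype=dtype,
  ret = um.true_divide(
```

View pics/f.png

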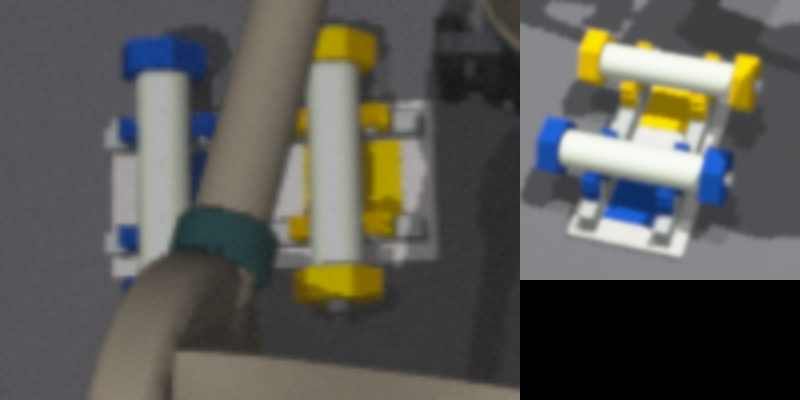

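The final picture shows both columns in their Vs: blue at (160,165), yellow at (335,165). Their fittings are outside the rails. The barrel tops read about 72.7 mm where on the bench they read 38.6 mm, so the axes are about 56 mm up. The red column has not moved.

```bash
python3 -c "
from rig import manip
print(manip.sign_off())"
```

```text
the job is handed in; nothing more can be done
None
```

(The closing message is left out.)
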